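Level the worktop shelf with its cam foot

TASK

Pluck the spirit level out of its tray by the upright vial bar and set it flat on the small shelf, its hole over the foot knob and its vial bar on the far side between the two guide lugs. Then, with the fingertips pushing the level's sprung ring down and the fingers pinching the knob, turn the knob until the bubble rests between the two lines, and finish like that: still pinching the knob and still pressing the ring down. Leave the jam jar and the yoghurt pot alone.

Things in the scene. Friction and masses are not known exactly. Their poses are not given: they have to be found in the camera images.
- level: Bare-metal spirit level, about 160 g. Base plate 106 x 60 x 5 mm with a 28 mm round hole. Origin: hole centre, underside; z up; x points to the upright vial bar. The plate spans x -32 to +74, y -30 to +30 mm. A sprung ring lies round the hole. It starts flat in the tray's big pocket.
- vial_bar (a point): Middle of the top of the level's vial bar: 60 mm in x and 50 mm up from the level's origin, same axes. The bar is 16 mm thick (x), 58 mm long (y), and its flat sides are free from 5 mm above the underside to the top (grip them along x). On top, along y, lies a greenish vial with a white bubble 10 mm long.
- bubble (a joint): Bubble along the vial (m): 0 middle, plus towards the level's +y, ends +-0.016. It drifts to the higher end, 4.7 mm per 0.01 rad of tilt, settling in about 1.5 s. Two dark lines cross the vial 8.5 mm either side of the middle: the bubble is between them within +-3 mm.
- press_ring (a joint): How far the level's ring is pushed down (m): 0 up, 0.008 fully down. Grey ring, 28 mm inside, 56 mm outside; its top is 18 mm above the level's underside when up. The spring gives 0.5 N at once and 1 N more per mm. Fingertips coming down on both sides of the knob push it.
- knob_top (a point): Top centre of the ribbed black foot knob: upright, round, 22 mm diameter, tapering to 14 mm in its top 4 mm; 98 mm above the worktop, 48 mm above the shelf top when that is level. The knob is on the shelf's fixed frame and only turns, staying where it is left (0.05 N m friction).
- foot_knob: The same knob; origin on its axis, 24 mm above the worktop; turns about z. Clockwise from above raises the shelf at the knob: per rad of turn 0.023 rad of tilt and 2.1 mm of height there. The shelf starts too low at the knob and needs about 0.5 to 1.3 rad clockwise; it can be turned 0.7 rad too far.
- seat (a point): Upper face of the grey shelf top (160 x 160 mm), on the knob's axis; 50 mm above the worktop when level, up to 3 mm lower at the start; tilts with the shelf. x points to the far side, where the vial bar goes; y along the shelf to its hinge 90 mm away. Two guide lugs 13 mm high, x 41 to 75 mm, leave 67 mm (y -33.5 to +33.5) for the level's plate.
- tray: Plastic tray 136 x 146 mm, rim 12 mm high, fixed. Origin: underside, middle of the big pocket (112 x 76 mm, floor 4 mm up) in which the level lies. On the +y side are three small pockets with spare feet, up to 23 mm high.
- jam_jar: Jam jar, 75 mm wide, 112 mm high, a bystander; origin at the middle of the underside.
- yoghurt_pot: Yoghurt pot, 72 mm wide, 71 mm high, a bystander; origin at the middle of the underside.

How it is judged:
On the way, in this order (a step that is already met when the one before it is completed fails the run):
1. the level is lifted out of the tray (z of level in the frame of tray above 0.04 m), for 0.1 s.
2. the level sits flat on the shelf over the knob, vial bar on the far side, let go (horizontal distance between knob_top and level below 0.006 m and z of level in the frame of seat below 0.004 m and angle between the x axis of level and the x axis of seat, either way round below 0.2 rad and x of vial_bar in the frame of seat above 0.04 m and contact force between the fingers and level below 0.1 N), for 0.2 s.
3. knob pinched and ring pressed while the bubble rests between the lines (horizontal distance between knob_top and level below 0.006 m and z of level in the frame of seat below 0.004 m and angle between the x axis of level and the x axis of seat, either way round below 0.2 rad and x of vial_bar in the frame of seat above 0.04 m and value of joint bubble between -0.003 and 0.003 m and angle between seat's own z axis and vertical below 0.012 rad and value of joint press_ring above 0.0015 m and contact force between the fingers and level above 1 N and contact force between the fingers and foot_knob above 1 N), for 0.3 s.
At the end, for the whole second after the job is handed in: Level flat on the shelf over the knob (hole within 6 mm of its axis, 4 mm of the face, 0.2 rad of square), vial bar far side; bubble within 3 mm of the middle, shelf within 0.012 rad of level; fingers press the ring down 1.5 mm or more and pinch the knob, each over 1 N (all of step 3); the arm keeps its last pose, push and grip.
It fails at once if the jam jar is moved by more than 3 cm (distance of jam_jar from where it was at the start of the episode above 0.03 m).
It fails at once if the yoghurt pot is moved by more than 3 cm (distance of yoghurt_pot from where it was at the start of the episode above 0.03 m).
It also fails if it takes over 67 s, if anything falls off the work surface, if the arm or the gripper's body presses on something with over 40 N, if the wrist force passes 120 N, or if a joint passes its speed limit or range.

ROBOT

A 6-joint arm with a two-finger parallel gripper is mounted at the origin on a cart in front of the work surface, level with it; the furniture and walls round the work are solid. World frame = base frame: x ahead of the robot, y to its left, z up, the work surface at z = 0. Lengths are in m, angles in rad, forces in N, time in s.
With the tool pointing down it reaches from about 0.225 to 0.875 m from the base axis. Payload 3.4 kg.
Tool frame: the origin (TCP) lies midway between the tips of the shut fingers; the grasp point (between the pads) lies 19 mm behind it (robot.grip_point_offset is the z of the grasp point in the tool frame, in m); z points along the fingers, y is the line along which they close (so a half turn about z gives the same grasp; the last joint's range is limited). The gripper opens to 85 mm and grips with 20 to 120 N. Pads are 22 mm wide; open, the fingers measure 114 mm over their backs; the gripper's body (76 mm by 85 mm) begins 54 mm behind the grasp point. The pads swing forward as they close: fully open they stand 13 mm farther back than shut.
Start: joints at [1.044, 0.276, 1.505, -0, 1.361, -0.121], TCP at [0.227, 0.528, 0.231] pointing down, gripper open.
Joint ranges: [-2.89, 2.89], [-0.75, 2.08], [0.22, 2.7], [-1.18, 4.32], [0.11, 2.71], [-2.7, 2.7]. Speed limits (rad/s): [2.57, 2.57, 3.14, 3.14, 3.14, 3.14].

INTERFACE

Orientations are given as [roll, pitch, yaw] about the fixed x, y, z axes, in that order (R = Rz(yaw) Ry(pitch) Rx(roll)).
In Python, from rig import robot gives the robot as it stands.
- The arm moves only by the tool apply_moves, never from a script. Its argument "moves" is a list of rows, each a list of 7 numbers: the shift along the tool's x, y, z normalised to -1 to 1, where 1 is 0.05 m, then the turn, a rotation vector about the tool's x, y, z normalised to -1 to 1, where 1 is 5 degrees, then the opening, from 0 (shut) to 1 (fully open). In form: [[tx, ty, tz, rx, ry, rz, jaw], ...]. A call has 1 to 20 rows; each row shifts and turns the commanded pose from where the row before left it, along the tool's axes as they then stand; what a row does not reach is not made up. A row lasts 1/8 s, in which the tool goes at most 62.5 mm and 10.7 degrees, less where a joint would pass 70% of its speed; a pose out of reach is approached as far as the arm can. A call with a number of a shift or a turn outside -1 to 1 is refused whole. A call with a gripper value outside its range is refused whole. The fingers move at their own pace and stop on an object; the grip force is fixed at half the most. Time passes only in rows, so rows that do not move let the fingers close. It gives the time, the measured TCP pose, the force, the opening and the grip force at its end, in the units of the state.
- robot.sense(): the state, without advancing time (a new reading comes with each control period).
- robot.grab_frame(name): name is "side" or "top"; returns (picture, depth): 420x560x3 uint8, red, green, blue; 420x560 float32, m along the optical axis (not along the pixel's ray), 0 where there is no reading.
- robot.camera_info(name): a dict with "mtx" (3x3 intrinsics, pixels), "origin" and "rotation" of the camera in the world. Camera axes: x right, y down, z forward; pixel columns grow to the right and rows downward; lengths in m; the calibration is good to about 2 mm. A picture is of the moment at which its call begins. camera_info takes no time and is no camera call.
- robot.job_done(): hands the job in; it is judged then, once.
The state is a dict: "time_s": time; "qpos": joint angles; "joint_velocities": joint speeds; "joint_torque": joint torques, N m; "eef_pos": TCP position; "tool_rot": TCP orientation; "force": force on the tool from outside, world axes, zero at the start; "moment": the same for the moment, N m; "grip_width": finger opening in m; "finger_force": force on a finger pad.
Only numpy, scipy, OpenCV 4.12 (cv2) and the standard library are available. Lean on these libraries where they do the work, as an engineer would, in place of code of your own. Each camera call takes 0.05 s, during which the arm holds its last target. There are 200 camera calls.

## Working session

There is one attempt and no reset: what is moved stays moved. The work goes in short steps, Python scripts to look and compute and a tool call to move; the robot and the scene stay as the last step left them, time stands still between calls to the robot, and variables do not carry over. Pictures are saved under pics/ and viewed, at most 10 in all, crops included, and the job is handed in when it is done.

Besides the shell and the picture viewer there is one more tool, called after "Emit:" as name(argument=value, ...), one argument or row to a line, values as JSON. apply_moves: Moves the arm, as the interface text tells. Scaled input: -1 to 1 covers 0.05 m each way for a shift and 5 degrees each way for a turn. Its arguments: {"type":"object","properties":{"moves":{"type":"array"}},"required":["moves"]}

```bash
mkdir -p pics; ls; cat > h.py <<'E'
import numpy as np, cv2
from rig import robot
def grab(n):
    im,d=robot.grab_frame(n); c=robot.camera_info(n)
    return im,d,c
def cloud(d,c):
    K=np.array(c["mtx"]);v,u=np.mgrid[:d.shape[0],:d.shape[1]]
    p=np.stack([(u-K[0,2])/K[0,0]*d,(v-K[1,2])/K[1,1]*d,d],-1)
    return p@np.array(c["rotation"]).T+np.array(c["origin"])
def ray(u,v,z,c):
    K=np.array(c["mtx"]);r=np.array(c["rotation"])@np.array([(u-K[0,2])/K[0,0],(v-K[1,2])/K[1,1],1]);o=np.array(c["origin"])
    return o+r*(z-o[2])/r[2]
E
python3 - <<'E'
from h import *
s=robot.sense();print({k:np.round(v,3).tolist() for k,v in s.items()})
for n in("top","side"):
    im,d,c=grab(n);cv2.imwrite(f"pics/{n}0.png",im[:,:,::-1]);np.savez(f"{n}0.npz",im=im,d=d);print(c)
E
```

```text
pics
{'time_s': 0.0, 'qpos': [1.044, 0.277, 1.506, -0.0, 1.361, -0.121], 'joint_velocities': [0.001, 0.0, 0.001, 0.001, -0.002, -0.001], 'joint_torque': [0.001, -41.678, -24.581, 0.0, 0.011, 0.0], 'eef_pos': [0.227, 0.528, 0.23], 'tool_rot': [-3.14, -0.0, 2.736], 'force': [0.011, -0.57, -0.777], 'moment': [-0.037, -0.011, -0.081], 'finger_force': 0.0, 'grip_width': 0.085}
{'mtx': array([[512.63371969,   0.        , 280.51775327],
       [  0.        , 512.63371969, 211.75868681],
       [  0.        ,   0.        ,   1.        ]]), 'origin': array([0.28318322, 0.11544419, 1.43411255]), 'rotation': array([-3.01230442,  0.00430295, -1.59487453])}
{'mtx': array([[492.82410292,   0.        , 282.22559056],
       [  0.        , 492.82410292, 214.99650312],
       [  0.        ,   0.        ,   1.        ]]), 'origin': array([0.55625458, 1.02264429, 1.04477444]), 'rotation': array([-2.37168349, -0.00556335,  3.03920389])}
```

View pics/top0.png

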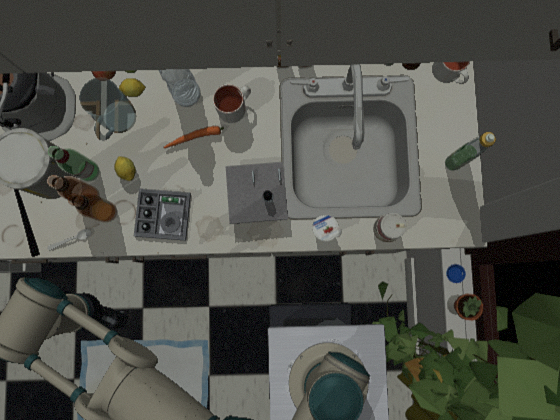

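View pics/side0.png

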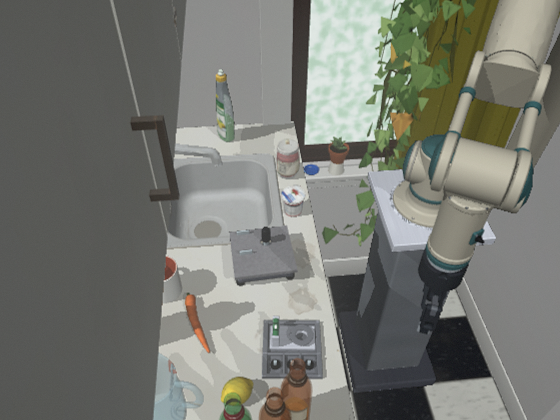

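The top view shows the tray with the level at about (165,215), the vial bar at its far (upper) side, the shelf at (257,193), the knob at (268,196) and the lugs at (253,177) and (279,177). The pot is at (326,228) and the jar at (388,227). The rotation is given as rpy, so I'll convert it and measure.

```bash
python3 - <<'E'
s=open('h.py').read()
s=s.replace('c=robot.camera_info(n)','c=robot.camera_info(n); c["rotation"]=R.from_euler("xyz",c["rotation"]).as_matrix()').replace('import numpy as np, cv2','import numpy as np, cv2\nfrom scipy.spatial.transform import Rotation as R')
open('h.py','w').write(s)
E
python3 - <<'E'
from h import *
im,d,c=grab("top");P=cloud(d,c)
z=P[...,2]
print("table z",np.median(z[215:235,210:225]))
print("tray px",P[215,165],"shelf",P[210,245],"knob",P[196,268])
def rect(name,m,zz=None):
    q=P[m]; 
    r=cv2.minAreaRect(q[:,:2].astype(np.float32)); print(name,len(q),q.mean(0).round(4),"rect",np.round(r[0],4),np.round(r[1],4),round(r[2],2),"zmed",np.median(q[:,2]).round(4),q[:,2].max().round(4))
reg=np.zeros(z.shape,bool); reg[185:245,130:195]=1
rect("vial/bar z>.042",reg&(z>.042))
g=im.astype(int); gr=reg&(g[...,1]-g[...,0]>25)
rect("green",gr)
rect("tray",reg&(z>.007)&(z<.02))
reg2=np.zeros(z.shape,bool); reg2[155:230,220:295]=1
rect("shelf",reg2&(z>.035)&(z<.057)); rect("knob",reg2&(z>.085)); rect("lugs",reg2&(z>.056)&(z<.075))
q=P[reg2&(z>.04)&(z<.054)];A=np.c_[q[:,:2]-q[:,:2].mean(0),np.ones(len(q))];print("plane",np.linalg.lstsq(A,q[:,2],rcond=None)[0])
a=cv2.resize(im[150:250,125:300],None,fx=4.5,fy=4.5,interpolation=cv2.INTER_CUBIC)
ims,ds,cs=grab("side");b=cv2.resize(ims[220:385,220:330],None,fx=3.5,fy=3.5,interpolation=cv2.INTER_CUBIC)
cv2.imwrite("pics/a.png",a[:,:,::-1]);cv2.imwrite("pics/b.png",b[:,:,::-1])
# two-view green and knob
Ps=cloud(ds,cs);zs=Ps[...,2];g=ims.astype(int)
m=np.zeros(zs.shape,bool);m[310:350,262:300]=1;m&=(g[...,1]-g[...,0]>25);q=Ps[m];print("side green",q.mean(0),np.round(cv2.minAreaRect(q[:,:2].astype(np.float32)),4) if 0 else cv2.minAreaRect(q[:,:2].astype(np.float32)))
m=np.zeros(zs.shape,bool);m[220:250,255:280]=1;m&=(zs>.085);q=Ps[m];print("side knob",len(q),q.mean(0),q[:,2].max(),cv2.minAreaRect(q[:,:2].astype(np.float32)))
E
```

```text
table z 0.0003192584661443343
tray px [0.46659914 0.43975205 0.01504103] shelf [0.4711127  0.21404979 0.04506122] knob [0.50030927 0.14911664 0.09440656]
vial/bar z>.042 139 [0.4822 0.387  0.1914] rect [0.4096 0.2725] [0.4014 0.0382] 56.59 zmed 0.0534 1.4341
green 44 [0.5001 0.4127 0.0845] rect [0.4051 0.2712] [0.3947 0.0267] 55.83 zmed 0.0533 1.4341
tray 1418 [0.4691 0.4489 0.0116] rect [0.471  0.4511] [0.1606 0.1761] 0.09 zmed 0.0112 0.02
shelf 3237 [0.5188 0.1836 0.0487] rect [0.5203 0.1825] [0.1616 0.1603] 3.55 zmed 0.0487 0.0569
knob 69 [0.4706 0.1459 0.3095] rect [0.3996 0.1396] [0.2368 0.0221] 6.39 zmed 0.0978 1.4341
lugs 74 [0.5326 0.1808 0.06  ] rect [0.512  0.1851] [0.1417 0.1519] 0.36 zmed 0.0586 0.0723
plane [0.00016494 0.01642399 0.04837411]
side green [0.50592792 0.42067936 0.0532386 ] ((0.5055705308914185, 0.42104339599609375), (0.046115126460790634, 0.009314926341176033), 84.76139068603516)
side knob 65 [0.50737161 0.1965194  0.13806067] 1.044774443447982 ((0.5351300239562988, 0.5818139314651489), (0.8824208378791809, 0.0210718996822834), 85.8885498046875)
```

View pics/a.png

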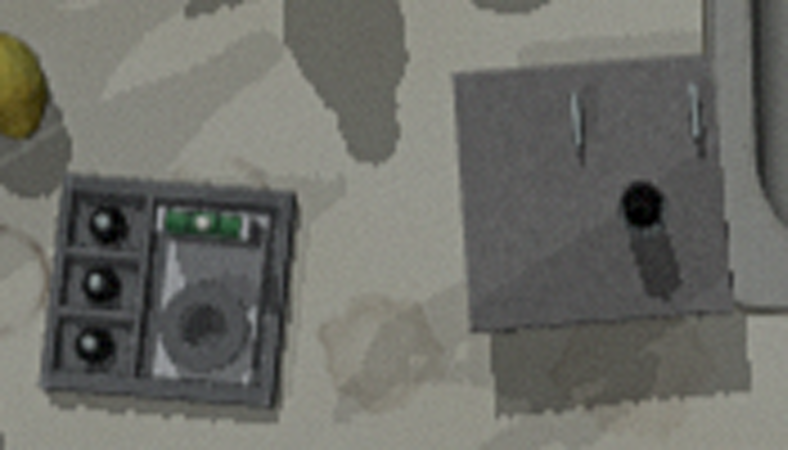

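View pics/b.png

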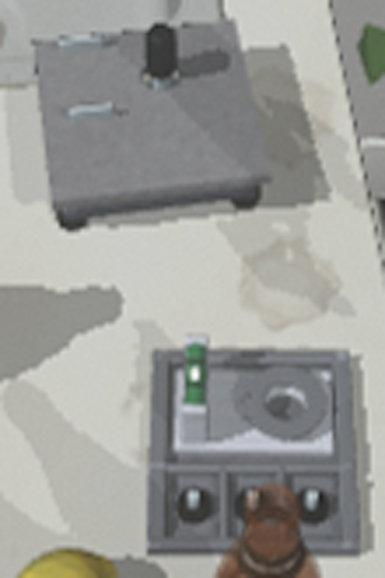

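The crops show the level with its green vial bar on the far side and the ring on the near side, its y to the left and the tray yawed by about -5°. The shelf is yawed by about +3.5°, with the knob at crop (641,205). Next I'll refine the poses with invalid depth removed.

```bash
python3 - <<'E'
from h import *
def rect(name,P,m):
    q=P[m]; r=cv2.minAreaRect(q[:,:2].astype(np.float32)); print(name,len(q),q.mean(0).round(4),"rect",np.round(r[0],4),np.round(r[1],4),round(r[2],2))
for n in("top","side"):
    im,d,c=grab(n);P=cloud(d,c);z=P[...,2];ok=(d>0)
    x,y=P[...,0],P[...,1]
    T=ok&(x>.38)&(x<.56)&(y>.35)&(y<.54); S=ok&(x>.42)&(x<.63)&(y>.08)&(y<.29)
    g=im.astype(int)
    rect("bar",P,T&(z>.046)&(z<.07)); rect("green",P,T&(z>.045)&(g[...,1]-g[...,0]>25))
    rect("ring z18-26",P,T&(z>.0185)&(z<.027)&(y<.45)&(x<.49))
    rect("tray",P,T&(z>.008)&(z<.02)); rect("shelf",P,S&(z>.035)&(z<.056)); rect("knob",P,S&(z>.09)); rect("lugs",P,S&(z>.056)&(z<.075)&(x>.52))
    q=P[S&(z>.04)&(z<.054)];A=np.c_[q[:,:2]-q[:,:2].mean(0),np.ones(len(q))];print("plane",np.linalg.lstsq(A,q[:,2],rcond=None)[0].round(4))
    # bright plate pixels
    # dark hole / bright knob by intensity
    lum=g.sum(2); m=S&(lum<100)&(z>.06); rect("darkknob",P,m)
    for w in ("lugs",):
        for s in (0,1):
            mm=S&(z>.054)&(z<.075)&(x>.52)&((y>.16) if s else (y<.16)); rect("lug%d"%s,P,mm)
E
```

```text
bar 114 [0.5044 0.4176 0.0529] rect [0.5046 0.4187] [0.0579 0.017 ] 85.71
green 46 [0.5052 0.4184 0.0525] rect [0.5055 0.4182] [0.0438 0.0113] 82.54
ring z18-26 194 [0.4454 0.4247 0.0222] rect [0.4411 0.4165] [0.0636 0.0656] 4.79
tray 1274 [0.4693 0.4486 0.0122] rect [0.4732 0.4411] [0.1539 0.1845] 2.04
shelf 3222 [0.5188 0.1835 0.0485] rect [0.5202 0.1826] [0.1606 0.1603] 3.44
knob 52 [0.5066 0.1518 0.0961] rect [0.5069 0.1524] [0.0204 0.0201] 55.9
lugs 44 [0.5647 0.1657 0.0605] rect [0.5645 0.1881] [0.0519 0.1434] 9.61
plane [0.0002 0.0167 0.0483]
darkknob 65 [0.5038 0.1512 0.0905] rect [0.5049 0.1517] [0.0214 0.0179] 88.38
lug0 32 [0.5651 0.1271 0.0579] rect [0.5588 0.1358] [0.0621 0.0389] 5.04
lug1 68 [0.5599 0.2171 0.0571] rect [0.5569 0.2147] [0.1011 0.0722] 85.51
bar 151 [0.5044 0.4203 0.0534] rect [0.5038 0.4189] [0.0616 0.0148] 82.34
green 61 [0.506  0.4207 0.0534] rect [0.5055 0.4205] [0.0444 0.0093] 84.75
ring z18-26 268 [0.4453 0.4261 0.0222] rect [0.4447 0.4246] [0.0516 0.0518] 82.94
tray 1622 [0.4715 0.4518 0.0117] rect [0.4697 0.4513] [0.149  0.1364] 83.53
shelf 2733 [0.5184 0.194  0.0489] rect [0.5182 0.1825] [0.1605 0.1671] 3.23
knob 48 [0.5053 0.1552 0.0961] rect [0.5054 0.1532] [0.022  0.0199] 46.94
lugs 63 [0.5624 0.1603 0.0594] rect [0.5612 0.1853] [0.0327 0.1392] 3.08
plane [0.0005 0.0117 0.0488]
darkknob 0 [nan nan nan] rect [0. 0.] [0. 0.] 0.0
lug0 34 [0.566  0.1209 0.0585] rect [0.5647 0.1199] [0.0327 0.0084] 5.7
lug1 50 [0.5583 0.2026 0.0582] rect [0.5502 0.2162] [0.0927 0.0552] 85.33<stdin>:3: RuntimeWarning: Mean of empty slice.
  ret = um.true_divide(
```

Emit:
apply_moves(
  moves=[
    [0, 0, 0, 0, 0, 1, 0.6],
    [0, 0, 0, 0, 0, 1, 0.6],
    [0, 0, 0, 0, 0, 1, 0.6],
    [0, 0, 0, 0, 0, 1, 0.6],
    [0, 0, 0, 0, 0, 1, 0.6],
    [0, 0, 0, 0, 0, 1, 0.6],
    [0, 0, 0, 0, 0, 1, 0.6],
    [0, 0, 0, 0, 0, 1, 0.6],
    [0, 0, 0, 0, 0, 1, 0.6],
    [0, 0, 0, 0, 0, 1, 0.6],
    [0, 0, 0, 0, 0, 1, 0.6],
    [0, 0, 0, 0, 0, 1, 0.6],
    [0, 0, 0, 0, 0, 1, 0.6],
    [0, 0, 0, 0, 0, 1, 0.6],
    [0, 0, 0, 0, 0, 0.56, 0.6],
  ],
)

```text
time_s: 2.17
eef_pos: [0.227, 0.5283, 0.2312]
tool_rot: [-3.142, 0.0, 1.463]
force: [0.3, 0.6, -0.8]
grip_width: 0.0508
finger_force: 0.0
```

Emit:
apply_moves(
  moves=[
    [-0.2, 0.72, 0, 0, 0, 0, 0.6],
    [-0.2, 0.72, 0, 0, 0, 0, 0.6],
    [-0.2, 0.72, 0, 0, 0, 0, 0.6],
    [-0.2, 0.72, 0, 0, 0, 0, 0.6],
    [-0.2, 0.72, 0, 0, 0, 0, 0.6],
    [-0.2, 0.72, 0, 0, 0, 0, 0.6],
    [-0.2, 0.72, 0, 0, 0, 0, 0.6],
    [-0.2, 0.72, 0, 0, 0, 0, 0.6],
    [0, 0, 0, 0, 0, 0, 0.6],
    [0, 0, 0, 0, 0, 0, 0.6],
  ],
)

```text
time_s: 3.42
eef_pos: [0.5045, 0.4184, 0.231]
tool_rot: [-3.14, 0.0, 1.465]
force: [0.5, -0.2, -0.1]
grip_width: 0.0513
finger_force: 0.0
```

Emit:
apply_moves(
  moves=[
    [0, 0, 0.8, 0, 0, 0, 0.6],
    [0, 0, 0.8, 0, 0, 0, 0.6],
    [0, 0, 0.8, 0, 0, 0, 0.6],
    [0, 0, 0.6, 0, 0, 0, 0.6],
    [0, 0, 0.5, 0, 0, 0, 0.6],
    [0, 0, 0.3, 0, 0, 0, 0.6],
    [0, 0, 0.2, 0, 0, 0, 0.6],
    [0, 0, 0, 0, 0, 0, 0.6],
    [0, 0, 0, 0, 0, 0, 0.6],
  ],
)

```text
time_s: 4.55
eef_pos: [0.5055, 0.4189, 0.0323]
tool_rot: [3.14, -0.001, 1.465]
force: [0.3, 0.9, 0.1]
grip_width: 0.0514
finger_force: 0.0
```

Emit:
apply_moves(
  moves=[
    [0, 0, 0, 0, 0, 0, 0],
    [0, 0, 0, 0, 0, 0, 0],
    [0, 0, 0, 0, 0, 0, 0],
    [0, 0, 0, 0, 0, 0, 0],
    [0, 0, 0, 0, 0, 0, 0],
    [0, 0, 0, 0, 0, 0, 0],
  ],
)

```text
time_s: 5.3
eef_pos: [0.5054, 0.4187, 0.0321]
tool_rot: [3.141, -0.001, 1.465]
force: [-0.4, -0.6, 6.1]
grip_width: 0.0146
finger_force: 62.0
```

Emit:
apply_moves(
  moves=[
    [0, 0, -0.2, 0, 0, 0, 0],
    [0, 0, -0.6, 0, 0, 0, 0],
    [0, 0, -0.8, 0, 0, 0, 0],
    [0, 0, -0.8, 0, 0, 0, 0],
    [0, 0, -0.8, 0, 0, 0, 0],
    [0, 0, -0.6, 0, 0, 0, 0],
    [-0.3, 0.1, 0, 0, 0, 0, 0],
    [-0.6, 0.2, 0, 0, 0, 0, 0],
    [-0.7, 0.25, 0, 0, 0, 0, 0],
    [-0.7, 0.25, 0, 0, 0, 0, 0],
    [-0.7, 0.25, 0, 0, 0, 0, 0],
    [-0.7, 0.25, 0, 0, 0, 0, 0],
    [-0.7, 0.2, 0, 0, 0, 0, 0],
    [-0.5, 0.15, 0, 0, 0, 0, 0],
    [-0.2, 0.1, 0, 0, 0, 0, 0],
    [0, 0, 0, 0, 0, -0.94, 0],
    [0, 0, 0, 0, 0, -0.94, 0],
    [0, 0, 0, 0, 0, 0, 0],
    [0, 0, 0, 0, 0, 0, 0],
  ],
)

```text
time_s: 7.68
eef_pos: [0.5647, 0.1558, 0.2206]
tool_rot: [-3.14, -0.0, 1.628]
force: [0.5, -0.5, -1.9]
grip_width: 0.0144
finger_force: 61.1
```

```bash
python3 - <<'E'
from h import *
s=robot.sense();print(s["eef_pos"],s["tool_rot"],s["grip_width"])
im,d,c=grab("side");a=im[130:330,190:390];im2,d2,c2=grab("top");b=im2[120:260,200:360]
a=cv2.resize(a,(400,400));b=cv2.resize(b,(400,350));b=cv2.copyMakeBorder(b,0,50,0,0,cv2.BORDER_CONSTANT)
cv2.imwrite("pics/c.png",np.hstack([a,b])[:,:,::-1])
E
```

```text
[0.56467444 0.15578444 0.22062481] [-3.14036303e+00 -7.88310843e-05  1.62844796e+00] 0.01438254701343641
```

View pics/c.png

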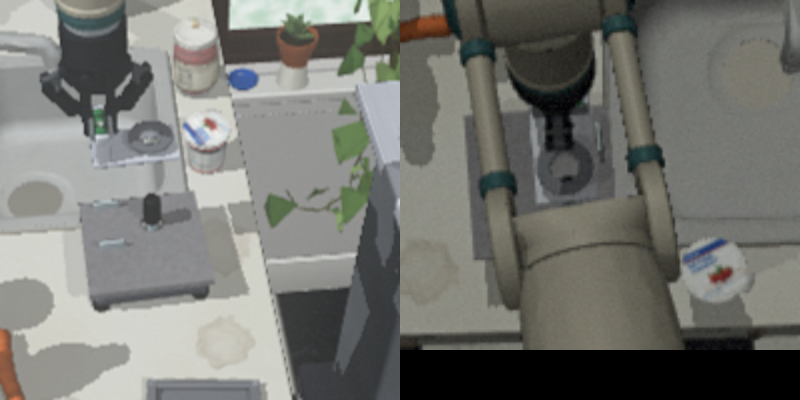

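The level is held flat above the shelf. The ring is visible in both views, at about (150,135) on the left and (565,165) on the right of the composite. I'll lower it to just above the knob and measure the offset.

Emit:
apply_moves(
  moves=[
    [0, 0, 0.3, 0, 0, 0, 0],
    [0, 0, 0.5, 0, 0, 0, 0],
    [0, 0, 0.4, 0, 0, 0, 0],
    [0, 0, 0.2, 0, 0, 0, 0],
    [0, 0, 0, 0, 0, 0, 0],
    [0, 0, 0, 0, 0, 0, 0],
  ],
)

```text
time_s: 8.52
eef_pos: [0.5657, 0.1557, 0.1519]
tool_rot: [3.14, -0.0, 1.629]
force: [-0.2, -0.2, -1.5]
grip_width: 0.0142
finger_force: 61.1
```

```bash
cat > m.py <<'E'
from h import *
s=robot.sense();t=s["eef_pos"];print(t,s["tool_rot"],s["force"],s["grip_width"])
def fit(q):
    A=np.c_[2*q[:,:2],np.ones(len(q))];c=np.linalg.lstsq(A,(q[:,:2]**2).sum(1),rcond=None)[0];return c[:2]
z0=t[2]-0.028
for n in("side","top"):
    im,d,c=grab(n);P=cloud(d,c);x,y,z=P[...,0],P[...,1],P[...,2];g=im.astype(int)
    m=(d>0)&(abs(z-z0-.018)<.006)&(np.hypot(x-.506,y-.1525)<.033)
    q=P[m];r=cv2.minAreaRect(q[:,:2].astype(np.float32));cx,_=cv2.minEnclosingCircle(q[:,:2].astype(np.float32))
    print(n,len(q),"ring z",np.median(q[:,2]),"mean",q[:,:2].mean(0),"rect",r,"circ",cx)
    A=np.c_[q[:,:2]-q[:,:2].mean(0),np.ones(len(q))];print(" ringplane",np.linalg.lstsq(A,q[:,2],rcond=None)[0].round(3))
    m=(d>0)&(abs(z-z0-.003)<.006)&(np.hypot(x-.506,y-.1525)<.1)
    q=P[m]; r=cv2.minAreaRect(q[:,:2].astype(np.float32));print(" plate",len(q),r)
E
python3 m.py
```

```text
[0.56568575 0.15573847 0.15192813] [ 3.14017105e+00 -1.98521051e-04  1.62930026e+00] [-0.20921106 -0.24691795 -1.48542939] 0.014169432143497652
side 215 ring z 0.1414021462259054 mean [0.50565518 0.15412148] rect ((0.5059185028076172, 0.1528800129890442), (0.0537097342312336, 0.05745358765125275), 4.653841972351074) circ (0.5045138597488403, 0.15245512127876282)
 ringplane [-0.007  0.014  0.141]
 plate 408 ((0.5264687538146973, 0.15456068515777588), (0.1063501238822937, 0.06355972588062286), 2.2932417392730713)
top 175 ring z 0.14171872225096838 mean [0.50711932 0.15276839] rect ((0.5089278221130371, 0.15377047657966614), (0.03907996043562889, 0.05656628683209419), 11.4755859375) circ (0.5076298117637634, 0.15318536758422852)
 ringplane [-0.034  0.002  0.142]
 plate 204 ((0.5287806987762451, 0.1534532904624939), (0.07987439632415771, 0.05995471775531769), 3.3758349418640137)
```

Alignment is within about 1 mm, so I'll lower it over the knob.

Emit:
apply_moves(
  moves=[
    [0, 0, 0.2, 0, 0, 0, 0],
    [0, 0, 0.2, 0, 0, 0, 0],
    [0, 0, 0.2, 0, 0, 0, 0],
    [0, 0, 0.2, 0, 0, 0, 0],
    [0, 0, 0.2, 0, 0, 0, 0],
    [0, 0, 0.2, 0, 0, 0, 0],
    [0, 0, 0.16, 0, 0, 0, 0],
    [0, 0, 0.06, 0, 0, 0, 0],
    [0, 0, 0.04, 0, 0, 0, 0],
    [0, 0, 0, 0, 0, 0, 0],
  ],
)

```text
time_s: 9.88
eef_pos: [0.5653, 0.1557, 0.0784]
tool_rot: [3.141, -0.0, 1.629]
force: [0.0, 0.7, -2.0]
grip_width: 0.0146
finger_force: 61.2
```

Emit:
apply_moves(
  moves=[
    [0, 0, 0.02, 0, 0, 0, 0],
    [0, 0, 0.02, 0, 0, 0, 0],
    [0, 0, 0, 0, 0, 0, 0],
    [0, 0, 0, 0, 0, 0, 0],
  ],
)

```text
time_s: 10.38
eef_pos: [0.5654, 0.1556, 0.0768]
tool_rot: [3.141, 0.0, 1.629]
force: [-0.7, -1.3, 2.6]
grip_width: 0.0143
finger_force: 61.6
```

```bash
python3 m.py
```

```text
[0.56536684 0.15556326 0.07677934] [3.14078887e+00 1.13008413e-05 1.62929391e+00] [-0.69780514 -1.26526275  2.60243794] 0.014274605335314812
side 193 ring z 0.06637456949361786 mean [0.50575673 0.15948192] rect ((0.5047429800033569, 0.15556089580059052), (0.05189065635204315, 0.05386168882250786), 88.88236999511719) circ (0.5034791827201843, 0.15346510708332062)
 ringplane [0.009 0.004 0.066]
 plate 1715 ((0.5187061429023743, 0.17722076177597046), (0.1598271280527115, 0.14970576763153076), 3.1654441356658936)
top 22 ring z 0.06655819536250396 mean [0.52311492 0.1524971 ] rect ((0.5235723853111267, 0.1540885865688324), (0.007632570806890726, 0.04665528982877731), 8.29147720336914) circ (0.5197960138320923, 0.15353824198246002)
 ringplane [-0.024 -0.035  0.067]
 plate 566 ((0.5392971038818359, 0.18462124466896057), (0.10799995064735413, 0.18693475425243378), 36.07324981689453)
```

Emit:
apply_moves(
  moves=[
    [0, 0, 0, 0, 0, 0, 0.45],
    [0, 0, 0, 0, 0, 0, 0.45],
    [0, 0, 0, 0, 0, 0, 0.45],
    [0, 0, 0, 0, 0, 0, 0.45],
    [0, 0, -0.1, 0, 0, 0, 0.45],
    [0, 0, -0.4, 0, 0, 0, 0.45],
    [0, 0, -0.6, 0, 0, 0, 0.45],
    [0, 0, -0.6, 0, 0, 0, 0.45],
    [0, 0, -0.3, 0, 0, 0, 0.45],
    [0, 0, 0, 0, 0, 0, 0.45],
    [0, 0, 0, 0, 0, 0, 0.45],
  ],
)

```text
time_s: 11.85
eef_pos: [0.5643, 0.1555, 0.1751]
tool_rot: [-3.139, 0.0, 1.629]
force: [-0.4, -0.3, -0.3]
grip_width: 0.0384
finger_force: 0.0
```

```bash
python3 - <<'E'
from h import *
s=robot.sense();print(s["eef_pos"],s["tool_rot"],s["force"],s["grip_width"],s["qpos"])
im,d,c=grab("side");cv2.imwrite("pics/d.png",cv2.resize(im[195:285,215:315],(800,600) and (660,594),interpolation=cv2.INTER_CUBIC)[:,:,::-1])
P=cloud(d,c);x,y,z=P[...,0],P[...,1],P[...,2];g=im.astype(int)
m=(d>0)&(z>.08)&(z<.12)&(x<.53)&(x>.48)&(y<.2)&(y>.1);print("knob",P[m].mean(0),P[m,2].max())
m=(d>0)&(z>.06)&(z<.072)&(np.hypot(x-.506,y-.1525)<.04);q=P[m];print("ring",q.mean(0),cv2.minAreaRect(q[:,:2].astype(np.float32)))
m=(d>0)&(z>.085)&(z<.11)&(x>.54)&(x<.6)&(y>.1)&(y<.22);print("bar",cv2.minAreaRect(P[m][:,:2].astype(np.float32)),np.median(P[m,2]))
E
```

```text
[0.56428682 0.15549488 0.17512367] [-3.13940174e+00  1.13978293e-04  1.62924176e+00] [-0.44667277 -0.29160033 -0.33473545] 0.038386840681787965 [1.49984934e-01 3.28248392e-01 1.57165348e+00 9.16266463e-05
 1.24388294e+00 9.15101074e-02]
knob [0.50526142 0.15734161 0.09213932] 0.10101648976581001
ring [0.50558172 0.15961715 0.06649424] ((0.5050493478775024, 0.15557847917079926), (0.05049743875861168, 0.05326923727989197), 84.41862487792969)
bar ((0.5650634169578552, 0.15599122643470764), (0.015757054090499878, 0.05986325070261955), 3.3027586936950684) 0.09714763862450726
```

View pics/d.png

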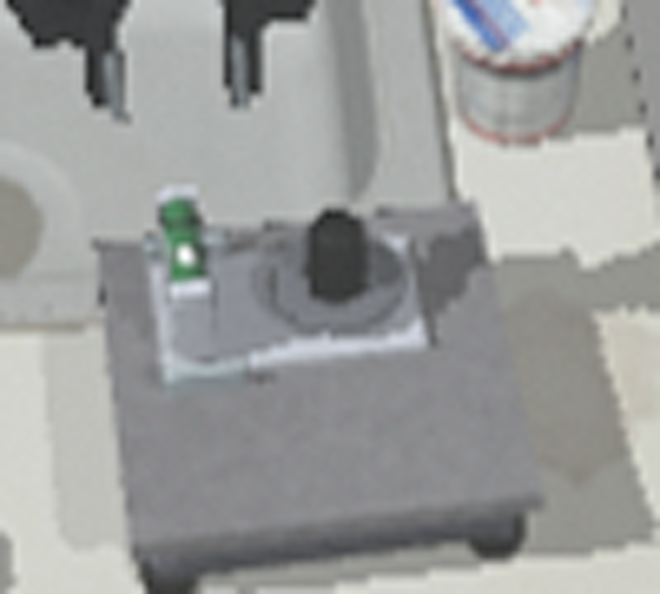

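The level is seated flat over the knob, with its bar between the lugs and the bubble off centre towards +y at about (187,255) in the crop. Next I'll go over the knob and pre-rotate counter-clockwise.

Emit:
apply_moves(
  moves=[
    [0, -0.3, 0, 0, 0, 0, 0.45],
    [0, -0.5, 0, 0, 0, 0, 0.45],
    [0, -0.39, 0, 0, 0, 0, 0.45],
    [0, 0, 0, 0, 0, -1, 0.45],
    [0, 0, 0, 0, 0, -1, 0.45],
    [0, 0, 0, 0, 0, -1, 0.45],
    [0, 0, 0, 0, 0, -1, 0.45],
    [0, 0, 0, 0, 0, -1, 0.45],
    [0, 0, 0, 0, 0, -1, 0.45],
    [0, 0, 0, 0, 0, -1, 0.45],
    [0, 0, 0, 0, 0, -1, 0.45],
    [0, 0, 0, 0, 0, -1, 0.45],
    [0, 0, 0, 0, 0, -1, 0.45],
    [0, 0, 0, 0, 0, -1, 0.45],
    [0, 0, 0, 0, 0, -1, 0.45],
    [0, 0, 0, 0, 0, 0, 0.45],
    [0, 0, 0, 0, 0, 0, 0.45],
  ],
)

```text
time_s: 14.02
eef_pos: [0.505, 0.1521, 0.176]
tool_rot: [-3.141, -0.001, 2.675]
force: [0.8, 0.4, 0.8]
grip_width: 0.0383
finger_force: 0.0
```

Emit:
apply_moves(
  moves=[
    [0, 0, 0.3, 0, 0, 0, 0.45],
    [0, 0, 0.5, 0, 0, 0, 0.45],
    [0, 0, 0.4, 0, 0, 0, 0.45],
    [0, 0, 0.3, 0, 0, 0, 0.45],
    [0, 0, 0.2, 0, 0, 0, 0.45],
    [0, 0, 0.2, 0, 0, 0, 0.45],
    [0, 0, 0.1, 0, 0, 0, 0.45],
    [0, 0, 0, 0, 0, 0, 0.45],
    [0, 0, 0, 0, 0, 0, 0.45],
  ],
)

```text
time_s: 15.15
eef_pos: [0.5061, 0.1522, 0.0767]
tool_rot: [3.141, 0.001, 2.676]
force: [0.2, 0.4, 0.3]
grip_width: 0.0386
finger_force: 0.0
```

Emit:
apply_moves(
  moves=[
    [0, 0, 0.1, 0, 0, 0, 0.45],
    [0, 0, 0.06, 0, 0, 0, 0.45],
    [0, 0, 0.04, 0, 0, 0, 0.45],
    [0, 0, 0.02, 0, 0, 0, 0.45],
    [0, 0, 0, 0, 0, 0, 0.45],
    [0, 0, 0, 0, 0, 0, 0.45],
  ],
)

```text
time_s: 15.9
eef_pos: [0.5057, 0.1522, 0.0654]
tool_rot: [3.141, 0.0, 2.676]
force: [-0.2, 0.3, -0.2]
grip_width: 0.0385
finger_force: 0.2
```

Emit:
apply_moves(
  moves=[
    [0, 0, 0.04, 0, 0, 0, 0.45],
    [0, 0, 0.04, 0, 0, 0, 0.45],
    [0, 0, 0, 0, 0, 0, 0.45],
    [0, 0, 0, 0, 0, 0, 0.45],
  ],
)

```text
time_s: 16.4
eef_pos: [0.5059, 0.1523, 0.0616]
tool_rot: [3.141, 0.0, 2.676]
force: [-0.5, -0.2, 4.3]
grip_width: 0.0386
finger_force: 2.0
```

Emit:
apply_moves(
  moves=[
    [0, 0, -0.02, 0, 0, 0, 0.45],
    [0, 0, 0, 0, 0, 0, 0.45],
    [0, 0, 0, 0, 0, 0, 0.45],
  ],
)

```text
time_s: 16.77
eef_pos: [0.5059, 0.1522, 0.0624]
tool_rot: [3.141, 0.0, 2.676]
force: [-0.2, 0.3, 2.7]
grip_width: 0.0387
finger_force: 1.7
```

Emit:
apply_moves(
  moves=[
    [0, 0, 0, 0, 0, 0, 0],
    [0, 0, 0, 0, 0, 0, 0],
    [0, 0, 0, 0, 0, 0, 0],
    [0, 0, 0, 0, 0, 0, 0],
    [0, 0, 0, 0, 0, 0, 0],
  ],
)

```text
time_s: 17.4
eef_pos: [0.5055, 0.1508, 0.0629]
tool_rot: [-3.139, 0.001, 2.678]
force: [-1.3, -3.6, 8.4]
grip_width: 0.0205
finger_force: 60.2
```

```bash
cat > b.py <<'E'
from h import *
import sys
s=robot.sense();print({k:np.round(s[k],4).tolist() for k in("time_s","eef_pos","tool_rot","force","moment","grip_width","finger_force")})
im,d,c=grab("side");P=cloud(d,c);x,y,z=P[...,0],P[...,1],P[...,2];g=im.astype(int)
reg=(d>0)&(z>.085)&(z<.115)&(x>.545)&(x<.585)&(y>.11)&(y<.2)
gr=reg&(g[...,1]-g[...,0]>25);q=P[gr]
v,u=np.nonzero(gr);print("green",len(q),"y",q[:,1].min(),q[:,1].max(),q.mean(0))
box=np.zeros_like(gr);box[v.min():v.max()+1,u.min():u.max()+1]=1
w=box&reg&(g.min(2)>150)&(x>.555)
vw,uw=np.nonzero(w);print("white px",list(zip(uw.tolist(),vw.tolist())),"pos",P[w].mean(0))
if len(sys.argv)>1:
    cv2.imwrite(sys.argv[1],cv2.resize(im[195:265,220:290],(560,560),interpolation=cv2.INTER_CUBIC)[:,:,::-1])
E
python3 b.py pics/e.png
```

```text
{'time_s': 17.4, 'eef_pos': [0.5055, 0.1508, 0.0629], 'tool_rot': [-3.1394, 0.0009, 2.6776], 'force': [-1.32, -3.5945, 8.4497], 'moment': [-0.423, 0.1967, 0.0393], 'grip_width': 0.0205, 'finger_force': 60.2187}
green 40 y 0.13520093361611685 0.18181597360851265 [0.56756121 0.15478002 0.09686195]
white px [(242, 232), (243, 232), (242, 233), (243, 233), (242, 234), (243, 234), (244, 237)] pos [0.56546448 0.16814409 0.09970953]
```

View pics/e.png

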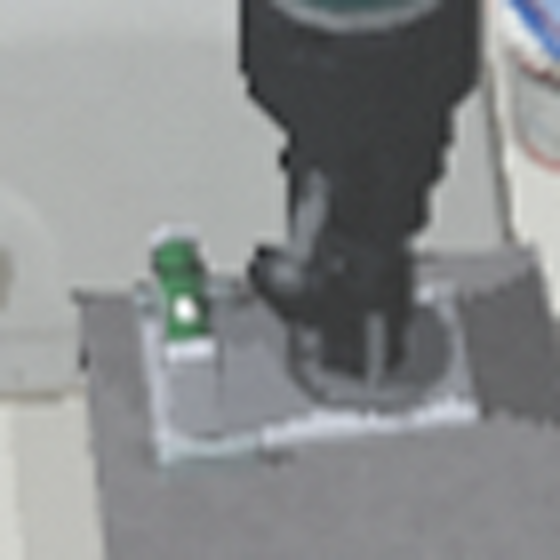

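The fingers are pinching the knob and pressing the ring. The bubble (186,308 in the crop) is about +9 mm off, which needs roughly 0.85 rad clockwise. I'll turn 30° first.

Emit:
apply_moves(
  moves=[
    [-0.01, -0.02, 0, 0, 0, 0.3, 0],
    [0, 0, 0, 0, 0, 0.7, 0],
    [0, 0, 0, 0, 0, 1, 0],
    [0, 0, 0, 0, 0, 1, 0],
    [0, 0, 0, 0, 0, 1, 0],
    [0, 0, 0, 0, 0, 1, 0],
    [0, 0, 0, 0, 0, 1, 0],
    [0, 0, 0, 0, 0, 0, 0],
    [0, 0, 0, 0, 0, 0, 0],
    [0, 0, 0, 0, 0, 0, 0],
    [0, 0, 0, 0, 0, 0, 0],
    [0, 0, 0, 0, 0, 0, 0],
    [0, 0, 0, 0, 0, 0, 0],
    [0, 0, 0, 0, 0, 0, 0],
    [0, 0, 0, 0, 0, 0, 0],
    [0, 0, 0, 0, 0, 0, 0],
    [0, 0, 0, 0, 0, 0, 0],
    [0, 0, 0, 0, 0, 0, 0],
    [0, 0, 0, 0, 0, 0, 0],
    [0, 0, 0, 0, 0, 0, 0],
  ],
)

```text
time_s: 19.95
eef_pos: [0.5056, 0.1508, 0.0629]
tool_rot: [-3.141, 0.0, 2.153]
force: [-1.4, -0.7, 8.7]
grip_width: 0.0203
finger_force: 61.1
```

```bash
python3 b.py
```

```text
{'time_s': 19.95, 'eef_pos': [0.5056, 0.1508, 0.0629], 'tool_rot': [-3.1413, 0.0003, 2.1529], 'force': [-1.3759, -0.6746, 8.6696], 'moment': [-0.0362, 0.1569, -0.0707], 'grip_width': 0.0203, 'finger_force': 61.0801}
green 38 y 0.13577882522841023 0.18291814989109212 [0.56736311 0.15681373 0.09796343]
white px [(245, 227), (242, 230), (243, 230), (242, 231), (243, 231), (242, 232), (243, 232), (244, 237), (245, 237)] pos [0.56387453 0.1626353  0.10001212]
```

Emit:
apply_moves(
  moves=[
    [0, 0, 0, 0, 0, 0.4, 0],
    [0, 0, 0, 0, 0, 1, 0],
    [0, 0, 0, 0, 0, 1, 0],
    [0, 0, 0, 0, 0, 1, 0],
    [0, 0, 0, 0, 0, 0.4, 0],
    [0, 0, 0, 0, 0, 0, 0],
    [0, 0, 0, 0, 0, 0, 0],
    [0, 0, 0, 0, 0, 0, 0],
    [0, 0, 0, 0, 0, 0, 0],
    [0, 0, 0, 0, 0, 0, 0],
    [0, 0, 0, 0, 0, 0, 0],
    [0, 0, 0, 0, 0, 0, 0],
    [0, 0, 0, 0, 0, 0, 0],
    [0, 0, 0, 0, 0, 0, 0],
    [0, 0, 0, 0, 0, 0, 0],
    [0, 0, 0, 0, 0, 0, 0],
    [0, 0, 0, 0, 0, 0, 0],
    [0, 0, 0, 0, 0, 0, 0],
    [0, 0, 0, 0, 0, 0, 0],
  ],
)

```text
time_s: 22.38
eef_pos: [0.5056, 0.1508, 0.0629]
tool_rot: [-3.141, 0.0, 1.822]
force: [-1.4, 0.8, 7.2]
grip_width: 0.0203
finger_force: 61.3
```

```bash
python3 b.py; python3 - <<'E'
from h import *
a=np.mean([grab("side")[0].astype(float) for _ in range(6)],0);c=grab("side")[2]
for v in range(220,242): print(v,a[v,239:247].min(1).round().astype(int) if 0 else a[v,239:247,0].round().astype(int), a[v,239:247,1].round().astype(int))
K=np.array(c["mtx"]);ux=R.from_euler("z",3.3,degrees=True).as_matrix()
for o in (-.029,-.022,-.0085,0,.0085,.022,.029):
    p=np.array([.565,.156,.102])+ux@[0,o,0];q=np.array(c["rotation"]).T@(p-c["origin"]);print(o,(K@q/q[2])[:2].round(2))
cv2.imwrite("pics/f.png",cv2.resize(a[215:245,225:265].astype(np.uint8),(800,600),interpolation=cv2.INTER_CUBIC)[:,:,::-1])
E
```

```text
{'time_s': 22.375, 'eef_pos': [0.5056, 0.1508, 0.0629], 'tool_rot': [-3.1415, 0.0004, 1.8216], 'force': [-1.4126, 0.7783, 7.238], 'moment': [0.0311, 0.3062, 0.0215], 'grip_width': 0.0203, 'finger_force': 61.33}
green 39 y 0.13398356641416587 0.17935798470490194 [0.5674469  0.15802745 0.09849312]
white px [(242, 229), (243, 229), (241, 230), (242, 230), (243, 230), (241, 231), (242, 231), (243, 231), (242, 232), (243, 232), (244, 237), (245, 237)] pos [0.56547588 0.16216655 0.10080404]
220 [176 168 121  62  63  63  60  62] [178 171 123  64  66  65  62  64]
221 [175 179 162  58  60  61  61  58] [177 182 164  60  62  63  62  60]
222 [175 178 158  57  56  59  60  59] [176 179 160  59  57  61  61  61]
223 [166 186 180 143  87  59  60  60] [168 188 183 145  88  59  61  62]
224 [167 159 156 148  95  63  59  60] [170 166 167 162 107  66  59  61]
225 [156  97  85  79  75  68  62  59] [163 131 127 122 106  80  63  60]
226 [104  78  81  78  72  96 130  52] [120 135 135 128 112 111 130  54]
227 [ 83  81  78  76  66  90 140 123] [101 133 124 116  95 100 141 124]
228 [ 80  71  65  62  60  54 108 1
[... 428 characters left out ...]
76 114] [156 140 112 127 131 113  96 119]
235 [179 133  78  83  82  73  74 111] [181 144 131 136 131 114  98 119]
236 [178 140  76  78  76  68  71 110] [181 150 131 133 128 112  97 117]
237 [174 139 118 125 142 165 165 163] [176 147 150 155 166 176 174 167]
238 [176 168 199 198 207 220 216 190] [180 172 208 208 215 223 220 194]
239 [178 174 204 191 190 188 182 160] [182 177 208 194 195 192 186 163]
240 [176 159 170 156 150 157 149 142] [180 163 174 160 154 161 153 146]
241 [180 167 162 155 146 152 146 144] [184 170 165 158 148 155 149 148]
-0.029 [241.48 221.44]
-0.022 [241.75 223.36]
-0.0085 [242.29 227.1 ]
0 [242.63 229.49]
0.0085 [242.97 231.9 ]
0.022 [243.52 235.76]
0.029 [243.81 237.79]
```

View pics/f.png

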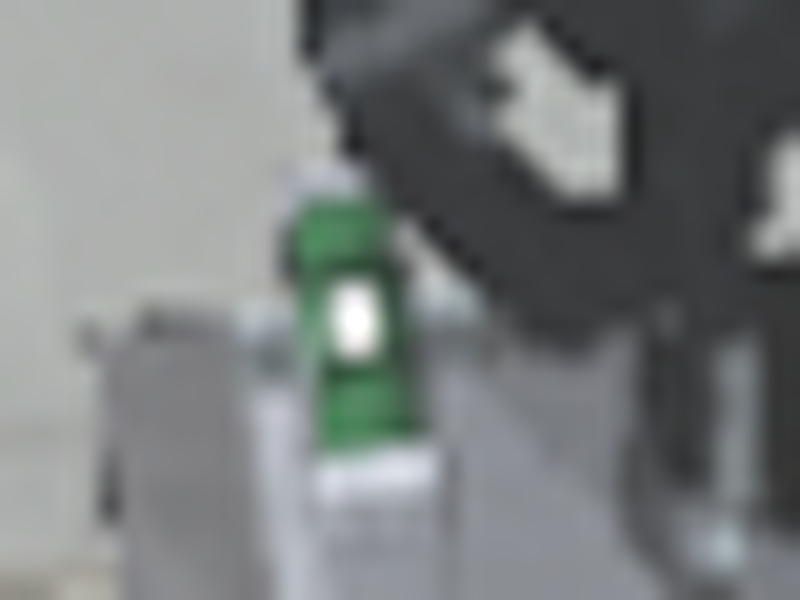

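The bubble (rows 229–232, centre 230.5) sits midway between the dark lines at rows 228 and 233. One last check of the ring depression and the seating.

```bash
python3 - <<'E'
from h import *
im,d,c=grab("side");P=cloud(d,c);x,y,z=P[...,0],P[...,1],P[...,2]
L=(np.stack([x-.5051,y-.1525],-1))@R.from_euler("z",3.3,degrees=True).as_matrix()[:2,:2];a,b=L[...,0],L[...,1];r=np.hypot(a,b);ok=d>0
m=ok&(r>17)if 0 else ok&(r>.017)&(r<.026)&(b>0)&(z<.08);print("ring z",m.sum(),np.percentile(z[m],[10,50,90]))
m=ok&(abs(a)<.045)&(r>.031)&(b<.027)&(b>-.02)&(a>.031);print("plate z",m.sum(),np.median(z[m]))
m=ok&(abs(a)<.06)&(b>.045)&(b<.1);q=P[m];A=np.c_[a[m],b[m],np.ones(m.sum())];print("seat plane",np.linalg.lstsq(A,z[m],rcond=None)[0])
E
```

```text
ring z 96 [0.0596053  0.06311086 0.07673515]
plate z 467 0.23563588800341562
seat plane [-0.27607651 -8.37360483  0.8228398 ]
```

```bash
python3 -c "
from rig import robot
print(robot.job_done())"
```

```text
the job is handed in; nothing more can be done
None
```

The level is on the shelf over the knob, its bar between the lugs. The bubble is within about 1 mm of the middle, the knob is pinched and the ring is pressed about 5 mm; I handed the job in at about 23 s, and no verdict was shown.

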